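Put the copper sampling rings on their own cell bases

TASK

The three copper sampling rings are standing on each other's cell base plates. Swap them round so that each stands upright in the middle of the base plate of its own size (small on small, middle on middle, large on large), parking one on the free rubber mat where you need room. Lower each ring gently rather than dropping it, never set a ring down on the bare steel cart top, which would nick its edge, and leave the cap, spatula and mallet where they lie.

Things in the scene. Friction and masses are not known exactly. Their poses are not given: they have to be found in the camera images.
- ring_s_mid (a point): the small copper sampling ring, a loose open tube standing upright: 40 mm outside diameter, 32 mm high, wall 3 mm, about 85 g. The point is its centre, half-way up (16 mm above its lower edge); z is its axis, pointing up.
- ring_m_mid (a point): the middle-sized copper sampling ring, a loose open tube standing upright: 51 mm outside diameter, 44 mm high, wall 3 mm, about 150 g. The point is its centre, half-way up (22 mm above its lower edge); z is its axis, pointing up.
- ring_l_mid (a point): the large copper sampling ring, a loose open tube standing upright: 62 mm outside diameter, 56 mm high, wall 3 mm, about 235 g. The point is its centre, half-way up (28 mm above its lower edge); z is its axis, pointing up.
- base_s_seat (a point): the small ring cell's base plate, fixed: a flat aluminium plate 112 mm long (its x axis), 60 mm wide (y), 12 mm thick, lying on the cart, with a round porous stone set flush in the middle and two upright steel tie rods, 8 mm thick, 46 mm either side of the middle along x, their tops 60 mm above the cart. Its ring stands on the stone, midway between the rods. The point is the middle of the plate's upper face, 12 mm above the cart; z up.
- base_m_seat (a point): the middle-sized ring cell's base plate, fixed: a flat aluminium plate 136 mm long (its x axis), 76 mm wide (y), 12 mm thick, lying on the cart, with a round porous stone set flush in the middle and two upright steel tie rods, 8 mm thick, 56 mm either side of the middle along x, their tops 74 mm above the cart. Its ring stands on the stone, midway between the rods. The point is the middle of the plate's upper face, 12 mm above the cart; z up.
- base_l_seat (a point): the large ring cell's base plate, fixed: a flat aluminium plate 160 mm long (its x axis), 92 mm wide (y), 12 mm thick, lying on the cart, with a round porous stone set flush in the middle and two upright steel tie rods, 8 mm thick, 67 mm either side of the middle along x, their tops 88 mm above the cart. Its ring stands on the stone, midway between the rods. The point is the middle of the plate's upper face, 12 mm above the cart; z up.
- mat_top (a point): the ribbed black rubber mat, fixed, 125 x 125 mm and 10 mm thick, empty at the start: the free spot. The point is the middle of its upper face.
- cap_mid (a point): red plastic ring cap lying loose, 68 mm across with a small pull tab, 14 mm high; not part of the job. The point is its centre.
- spatula_mid (a point): chrome lab spatula lying loose, about 220 mm long and 12 mm high; not part of the job. The point is the middle of its length; x runs along it.
- mallet_head (a point): black rubber mallet lying loose; head a cylinder 62 mm thick and 104 mm long along x, wooden handle with black grip running 280 mm along +y from the head; not part of the job. The point is the centre of the head, 31 mm above the cart.
Mind the look-alikes: they are no part of the job. What is shaped like the part that bears ring_l_mid but blue or green is not meant. Leave any turquoise look-alike of the part that bears base_m_seat alone.

How it is judged:
By the outcome, as a careful person would: the job done as asked, in the order asked, and still so for the second after the job is handed in, with the robot touching nothing.
It also fails if it takes over 125 s, if anything falls off the work surface, if the arm or the gripper's body presses on something with over 40 N, if the wrist force passes 120 N, or if a joint passes its speed limit or range.

ROBOT

A 6-joint arm with a two-finger parallel gripper is mounted at the origin on the work surface. World frame = base frame: x ahead of the robot, y to its left, z up, the work surface at z = 0. Lengths are in m, angles in degrees, forces in N, time in s.
With the tool pointing down it reaches from about 0.3 to 0.75 m from the base axis. Payload 8.5 kg.
Tool frame: the origin (TCP) lies on the centre line of the jaws, within the pads' length; the fingertips stand 19 mm ahead of it and the grasp point (between the pads) is the TCP (env.tcp_to_tips is the z of the fingertips in the tool frame, in m); z points along the fingers, y is the line along which they close (so a half turn about z gives the same grasp; the last joint's range is limited). The gripper opens to 85 mm and grips with 20 to 120 N. Pads are 22 mm wide; open, the fingers measure 114 mm over their backs; the gripper's body (76 mm by 85 mm) begins 54 mm behind the grasp point. The pads swing forward as they close: fully open they stand 13 mm farther back than shut.
Start: joints at [58.195, 21.807, 74.336, -0, 83.858, -12.336], TCP at [0.183, 0.519, 0.25] pointing down, gripper open.
Joint ranges: [-178.18, 178.18], [-50.72, 133.34], [12.68, 142.11], [-81.47, 261.47], [9.98, 163.14], [-165.26, 165.26]. Speed limits (degrees/s): [136.94, 136.94, 180, 180, 180, 180].

INTERFACE

Orientations are given as a 3x3 rotation matrix whose columns are the frame's x, y, z axes.
In Python, from rig import env gives the robot as it stands.
- The arm moves only by the tool servo_tool, never from a script. Its argument "steps" is a list of rows, each an object of numbers: "tx", "ty", "tz": the shift along the world's x, y, z in cm; "yaw": the turn about the world's z in degrees; "claw": the finger opening in cm, from 0 to 8.54. In form: [{"tx": .., "ty": .., "tz": .., "yaw": .., "claw": ..}, ...]. A call has 1 to 20 rows; each row shifts and turns the commanded pose from where the row before left it; what a row does not reach is not made up. A row lasts 1/10 s, in which the tool goes at most 50 mm and 8.59 degrees, less where a joint would pass 70% of its speed; a pose out of reach is approached as far as the arm can. A call with a gripper value outside its range is refused whole. The fingers move at their own pace and stop on an object; "newtons" is the grip in N (left out, the last holds). Time passes only in rows, so rows that do not move let the fingers close. It gives the time, the measured TCP pose, the force, the opening and the grip force at its end, in the units of the state.
- env.observe(): the state, without advancing time (a new reading comes with each control period).
- env.get_image(name): name is "side" or "top" or "wrist"; returns (picture, depth): 384x512x3 uint8, red, green, blue; 384x512 float32, m along the optical axis (not along the pixel's ray), 0 where there is no reading.
- env.camera_model(name): a dict with "fovy" (degrees; the focal length in pixels is half the picture's height over the tangent of half this angle, whatever the lens; pixels are square), "cx", "cy" (the principal point, pixels), "T" (4x4, takes a point from camera to world coordinates). Camera axes: x right, y down, z forward; pixel columns grow to the right and rows downward; lengths in m; the calibration is good to about 2 mm. The wrist camera is an equidistant fisheye: a pixel r from the principal point sees the ray r / f radians off the axis. A picture is of the moment at which its call begins: read the wrist's pose just before it. camera_model takes no time and is no camera call; for the wrist camera it gives the pose at the moment of the call.
- env.close_job(): hands the job in; it is judged then, once.
The state is a dict: "time_s": time; "q": joint angles; "qvel": joint speeds; "joint_efforts": joint torques, N m; "position": TCP position; "tool_rot": TCP orientation; "ft_force": force on the tool from outside, world axes, zero at the start; "wrist_torque": the same for the moment, N m; "grip_width": finger opening in m; "gripper_force": force on a finger pad.
Only numpy, scipy, OpenCV 4.12 (cv2) and the standard library are available. Lean on these libraries where they do the work, as an engineer would, in place of code of your own. Each camera call takes 0.05 s, during which the arm holds its last target. There are 200 camera calls.

## Working session

There is one attempt and no reset: what is moved stays moved. The work goes in short steps, Python scripts to look and compute and a tool call to move; the robot and the scene stay as the last step left them, time stands still between calls to the robot, and variables do not carry over. Pictures are saved under pics/ and viewed, at most 14 in all, crops included, and the job is handed in when it is done.

Besides the shell and the picture viewer there is one more tool, called by a JSON object that holds its "method" and its "body", one argument or row to a line. servo_tool: Moves the arm, as the interface text tells. Its arguments: {"type":"object","properties":{"steps":{"type":"array"},"newtons":{"type":"number"}},"required":["steps"]}

```bash
mkdir -p pics; python3 - <<'E'
from rig import env
import cv2,numpy as np
for n in("top","side"):
    p,d=env.get_image(n);cv2.imwrite(f"pics/{n}0.png",p[:,:,::-1]);np.save(f"pics/{n}0.npy",d)
    m=env.camera_model(n);print(n,m)
print(env.observe())
E
```

```text
top {'fovy': 57.290681871507985, 'cx': 263.28402038875555, 'cy': 194.40321231021576, 'T': array([[-0.01060485, -0.97154465,  0.23661896,  0.38977015],
       [-0.99994161,  0.00981255, -0.00452582, -0.01624597],
       [ 0.0020752 , -0.23665315, -0.97159198,  0.82789355],
       [ 0.        ,  0.        ,  0.        ,  1.        ]])}
side {'fovy': 47.517983139336565, 'cx': 261.23794908920286, 'cy': 190.54351196889883, 'T': array([[ 0.99116619, -0.06227785,  0.11709422,  0.40702775],
       [-0.132619  , -0.47430733,  0.87031302, -1.08252557],
       [ 0.00133742, -0.87815376, -0.47837662,  0.65286139],
       [ 0.        ,  0.        ,  0.        ,  1.        ]])}
{'time_s': 0.1, 'q': array([ 5.81962153e+01,  2.18384634e+01,  7.43783807e+01, -8.83835056e-04,
        8.38582653e+01, -1.23368339e+01]), 'qvel': array([-0.02833951, -0.07312398, -0.09675915, -0.06122871,  0.02640543,
        0.04509746]), 'joint_efforts': array([ 4.51784013e-03, -4.49215364e+01, -2.31659013e+01, -4.37182382e-05,
        3.57108824e-03,  4.95522556e-05]), 'position': array([0.18318538, 0.51835235, 0.24977296]), 'tool_rot': array([[-9.42834343e-01,  3.33261072e-01, -6.77828903e-04],
       [ 3.33261656e-01,  9.42833712e-01, -1.12216724e-03],
       [ 2.65105284e-04, -1.28391219e-03, -9.99999141e-01]]), 'ft_force': array([-0.24145922, -0.23750086,  0.42601487]), 'wrist_torque': array([0.00815549, 0.00687063, 0.00039733]), 'gripper_force': 0.0, 'grip_width': 0.08572862374121519}
```

View pics/top0.png

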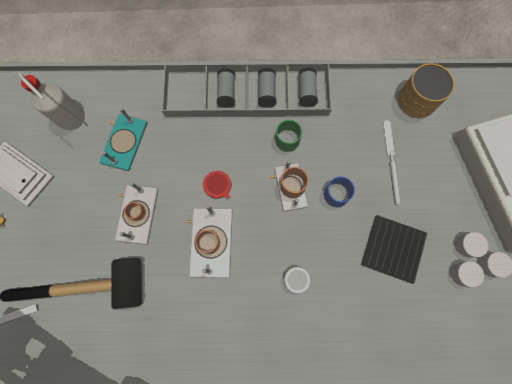

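View pics/side0.png

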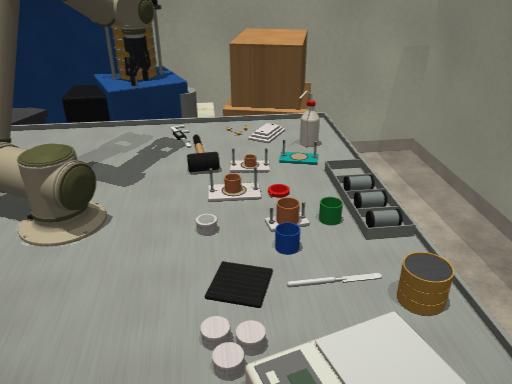

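Candidates, by pixel in the top view:
- **Copper rings:** large (293,182) on the small plate, middle (208,242) on the large plate, small (135,212) on the middle plate.
- **Look-alikes to leave alone:** blue ring (340,192), green ring (288,136), turquoise plate (124,142).
- **Mat:** (394,249).

Next I'll measure these from depth and check one crop.

```bash
cat > h.py <<'E'
import numpy as np,cv2
from scipy.optimize import least_squares
def cloud(d,m):
    v,u=np.mgrid[:384,:512]; f=192/np.tan(np.radians(m["fovy"]/2))
    P=np.stack([(u-m["cx"])/f*d,(v-m["cy"])/f*d,d,np.ones_like(d)],-1)
    return (P@m["T"].T)[...,:3]
def circ(xy,r):
    c=xy.mean(0)
    return least_squares(lambda c:np.hypot(*(xy-c).T)-r,c,loss="soft_l1",f_scale=.002).x
E
python3 - <<'E'
from rig import env
from h import *
m=env.camera_model("top");im=cv2.imread("pics/top0.png");d=np.load("pics/top0.npy")
W=cloud(d,m);hsv=cv2.cvtColor(im,cv2.COLOR_BGR2HSV);H,S,V=[hsv[...,i].astype(int) for i in range(3)]
print("cart z",np.median(W[290:330,200:260,2]), "tips",env.tcp_to_tips)
def box(u,v,r):
    b=np.zeros(d.shape,bool);b[v-r:v+r,u-r:u+r]=1;return b&(d>0)
for n,u,v,top,R in(("L",293,182,.068,.0295),("M",208,242,.056,.024),("S",135,212,.044,.0185)):
    k=box(u,v,26)&(S>90)&((H<18)|(H>172))
    z=W[k][:,2]; t=W[k][z>top-.006]
    print("ring",n,k.sum(),len(t),np.percentile(z,98),circ(t[:,:2],R))
for n,u,v,r,a in(("Splate",291,187,32,0),("Lplate",211,243,40,0),("Mplate",136,213,36,0),("mat",394,249,42,1)):
    k=box(u,v,r)&((V<75) if a else (S<40)&(V>150))
    k&=(W[...,2]<.022)
    k=cv2.morphologyEx(k.astype(np.uint8),cv2.MORPH_OPEN,np.ones((3,3)))>0
    p=W[k];x=p[:,:2].astype(np.float32)
    c,s,an=cv2.minAreaRect(x)
    B=cv2.boxPoints((c,s,an));e=max((B[1]-B[0],B[2]-B[1]),key=np.linalg.norm)
    print(n,len(p),np.median(p[:,2]),c,s,"xdir",np.degrees(np.arctan2(e[1],e[0]))%180)
cv2.imwrite("pics/crop1.png",cv2.resize(im[120:300,90:350],None,fx=3,fy=3,interpolation=cv2.INTER_CUBIC)[:600,:780])
E
```

```text
cart z 0.0001290997850202924 tips 0.019
ring L 331 121 0.06932282477725263 [ 0.60822198 -0.09021176]
ring M 186 111 0.058083488819227244 [0.47412123 0.10613192]
ring S 206 99 0.04560176841138402 [0.5471394  0.27691979]
Splate 340 0.011696915616929038 (0.6103430390357971, -0.08684103190898895) (0.11275805532932281, 0.06029895320534706) xdir 9.652988
Lplate 1704 0.012025614410467289 (0.47816094756126404, 0.10515710711479187) (0.09473059326410294, 0.15811792016029358) xdir 178.28177
Mplate 1013 0.012090123283098553 (0.5462607145309448, 0.2837742567062378) (0.08135911822319031, 0.13467708230018616) xdir 172.44672
mat 2847 0.00982553505045436 (0.4579542279243469, -0.3208805322647095) (0.12328850477933884, 0.12338224798440933) xdir 158.98955
```

View pics/crop1.png

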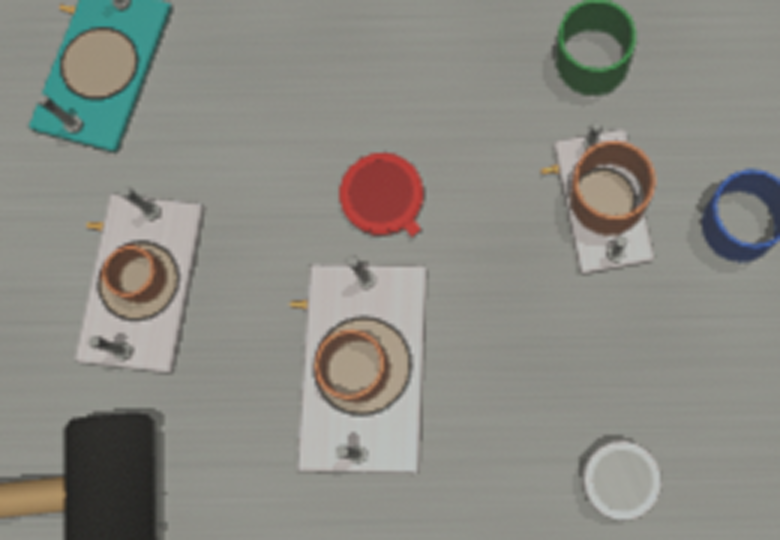

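The crop confirms the choice: large copper ring on the small plate at right, middle ring on the large plate at centre-bottom, small ring on the middle plate at left. The turquoise plate and the blue and green rings are decoys. First I'll move over the middle plate.

{"method": "servo_tool", "body": {
  "steps": [
    {"tx": 3,"ty": -2,"yaw": 1.2},
    {"tx": 3,"ty": -2,"yaw": 1.2},
    {"tx": 3,"ty": -2,"yaw": 1.2},
    {"tx": 3,"ty": -2,"yaw": 1.2},
    {"tx": 3,"ty": -2,"yaw": 1.2},
    {"tx": 3,"ty": -2,"yaw": 1.2},
    {"tx": 3,"ty": -2,"yaw": 1.2},
    {"tx": 3,"ty": -2,"yaw": 1.2},
    {"tx": 3,"ty": -2,"yaw": 1.2},
    {"tx": 3,"ty": -2,"yaw": 1.2},
    {"tx": 3,"ty": -2,"yaw": 1.0},
    {"tx": 3,"ty": -2},
    {},
    {}
  ]
}}

```text
invalid input at $.steps[0]: expected keys tx, ty, tz, yaw, claw
```

```bash
python3 - <<'E'
from rig import env
from h import *
m=env.camera_model("wrist");p,d=env.get_image("wrist");cv2.imwrite("pics/w1.png",p[:,:,::-1]);np.save("pics/w1.npy",d);np.save("pics/w1T.npy",m["T"])
print(m,env.observe()["position"])
E
```

```text
{'fovy': 65.70646984690485, 'cx': 256.5035046849496, 'cy': 191.4947403578997, 'T': array([[ 3.34585799e-01,  8.92835851e-01,  3.01490442e-01,
         1.06002875e-01],
       [ 9.42365082e-01, -3.16786975e-01, -1.07675736e-01,
         5.45404918e-01],
       [-6.28512193e-04,  3.20140837e-01, -9.47369753e-01,
         3.73201544e-01],
       [ 0.00000000e+00,  0.00000000e+00,  0.00000000e+00,
         1.00000000e+00]])} [0.18320048 0.51838619 0.24987254]
```

View pics/w1.png

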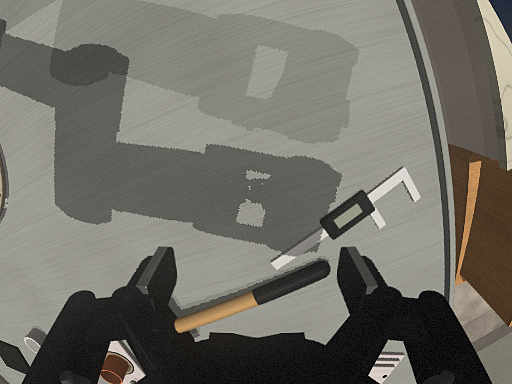

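The wrist view shows the cart below the fingers and the mallet handle at (255,300). Every row needs all the keys, so I'll resend the move.

{"method": "servo_tool", "body": {
  "steps": [
    {"tx": 3,"ty": -2,"tz": 0,"yaw": 1,"claw": 8.5},
    {"tx": 3,"ty": -2,"tz": 0,"yaw": 1,"claw": 8.5},
    {"tx": 3,"ty": -2,"tz": 0,"yaw": 1,"claw": 8.5},
    {"tx": 3,"ty": -2,"tz": 0,"yaw": 1,"claw": 8.5},
    {"tx": 3,"ty": -2,"tz": 0,"yaw": 1,"claw": 8.5},
    {"tx": 3,"ty": -2,"tz": 0,"yaw": 1,"claw": 8.5},
    {"tx": 3,"ty": -2,"tz": 0,"yaw": 1,"claw": 8.5},
    {"tx": 3,"ty": -2,"tz": 0,"yaw": 1,"claw": 8.5},
    {"tx": 3,"ty": -2,"tz": 0,"yaw": 1,"claw": 8.5},
    {"tx": 3,"ty": -2,"tz": 0,"yaw": 1,"claw": 8.5},
    {"tx": 3,"ty": -2,"tz": 0,"yaw": 1,"claw": 8.5},
    {"tx": 3,"ty": -2,"tz": 0,"yaw": 1,"claw": 8.5},
    {"tx": 0,"ty": 0,"tz": 0,"yaw": 0,"claw": 8.5},
    {"tx": 0,"ty": 0,"tz": 0,"yaw": 0,"claw": 8.5}
  ]
}}

```text
time_s: 1.55
position: [0.5433, 0.2782, 0.2497]
tool_rot: [[-0.991, 0.131, -0.001], [0.131, 0.991, -0.0], [0.001, -0.0, -1.0]]
ft_force: [-0.2, 0.1, 0.4]
grip_width: 0.0851
gripper_force: 0.0
```

```bash
cat >> h.py <<'E'
def wcloud(d,m):
    v,u=np.mgrid[:384,:512]; f=192/np.tan(np.radians(m["fovy"]/2))
    a,b=u-m["cx"],v-m["cy"]; r=np.hypot(a,b)+1e-9; t=np.tan(r/f)/r
    P=np.stack([a*t*d,b*t*d,d,np.ones_like(d)],-1)
    return (P@m["T"].T)[...,:3]
def snap(name):
    from rig import env
    m=env.camera_model("wrist");p,d=env.get_image("wrist");im=p[:,:,::-1].copy()
    cv2.imwrite(f"pics/{name}.png",im);return im,wcloud(d,m),d,env.observe()
def ring(im,W,d,c,top,R):
    h=cv2.cvtColor(im,cv2.COLOR_BGR2HSV).astype(int)
    k=(d>0)&(h[...,1]>90)&((h[...,0]<18)|(h[...,0]>172))&(np.hypot(W[...,0]-c[0],W[...,1]-c[1])<.055)&(abs(W[...,2]-top)<.004)
    p=W[k];return len(p),circ(p[:,:2],R-.0015) if len(p)>5 else None
def seat(im,W,d,c,L):
    """white plate outline -> centre, x direction"""
    h=cv2.cvtColor(im,cv2.COLOR_BGR2HSV).astype(int)
    k=(d>0)&(abs(W[...,2]-.012)<.004)&(np.hypot(W[...,0]-c[0],W[...,1]-c[1])<L*.62)
    k=cv2.morphologyEx(k.astype(np.uint8),cv2.MORPH_OPEN,np.ones((5,5)))
    n,lab,st,_=cv2.connectedComponentsWithStats(k);k=lab==1+np.argmax(st[1:,4])
    c,s,an=cv2.minAreaRect(W[k][:,:2].astype(np.float32))
    B=cv2.boxPoints((c,s,an));e=max((B[1]-B[0],B[2]-B[1]),key=np.linalg.norm)
    return np.round(c,4),np.round(s,4),np.degrees(np.arctan2(e[1],e[0]))%180
E
python3 - <<'E'
from h import *
im,W,d,o=snap("w2")
print(o["position"],o["tool_rot"][:,1])
print("S",ring(im,W,d,(.547,.28),.044,.02),"M",ring(im,W,d,(.475,.105),.056,.0255))
print("Mp",seat(im,W,d,(.546,.282),.136));print("Lp",seat(im,W,d,(.478,.105),.16))
E
```

```text
[0.54274704 0.27881421 0.2500133 ] [ 1.30116691e-01  9.91498679e-01 -1.26182106e-04]
S (283, array([0.54917004, 0.2780123 ])) M (325, array([0.47638288, 0.10761739]))
Mp (array([0.5477, 0.2809]), array([0.0768, 0.1358]), np.float32(173.09766))
Lp (array([0.4792, 0.1056]), array([0.0966, 0.1597]), np.float32(178.19504))
```

View pics/w2.png

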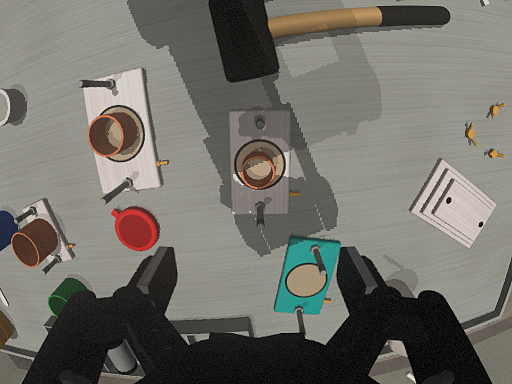

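The wrist view shows the small ring (258,168) on the middle plate, the middle ring (112,133) on the large plate, and the large ring (35,242). The measured plate sizes match the specs. Next I'll go over the large ring.

{"method": "servo_tool", "body": {
  "steps": [
    {"tx": 0.5,"ty": -3,"tz": 0,"yaw": 1.4,"claw": 8.5},
    {"tx": 0.5,"ty": -3,"tz": 0,"yaw": 1.4,"claw": 8.5},
    {"tx": 0.5,"ty": -3,"tz": 0,"yaw": 1.4,"claw": 8.5},
    {"tx": 0.5,"ty": -3,"tz": 0,"yaw": 1.4,"claw": 8.5},
    {"tx": 0.5,"ty": -3,"tz": 0,"yaw": 1.4,"claw": 8.5},
    {"tx": 0.5,"ty": -3,"tz": 0,"yaw": 1.4,"claw": 8.5},
    {"tx": 0.5,"ty": -3,"tz": 0,"yaw": 1.4,"claw": 8.5},
    {"tx": 0.5,"ty": -3,"tz": 0,"yaw": 1.4,"claw": 8.5},
    {"tx": 0.5,"ty": -3,"tz": 0,"yaw": 1.4,"claw": 8.5},
    {"tx": 0.5,"ty": -3,"tz": 0,"yaw": 1.4,"claw": 8.5},
    {"tx": 0.5,"ty": -3,"tz": 0,"yaw": 1.4,"claw": 8.5},
    {"tx": 0.5,"ty": -3,"tz": 0,"yaw": 1.4,"claw": 8.5},
    {"tx": 0,"ty": 0,"tz": 0,"yaw": 0,"claw": 8.5},
    {"tx": 0,"ty": 0,"tz": 0,"yaw": 0,"claw": 8.5}
  ]
}}

```text
time_s: 3.0
position: [0.603, -0.0805, 0.2504]
tool_rot: [[-0.987, -0.162, -0.0], [-0.162, 0.987, 0.0], [0.0, 0.0, -1.0]]
ft_force: [-0.2, 0.8, 0.1]
grip_width: 0.0852
gripper_force: 0.0
```

```bash
python3 - <<'E'
from h import *
im,W,d,o=snap("w3")
print(o["position"],np.degrees(np.arctan2(*o["tool_rot"][1::-1,1])))
print("L",ring(im,W,d,(.608,-.09),.068,.031),"M",ring(im,W,d,(.475,.105),.056,.0255))
print("Sp",seat(im,W,d,(.61,-.089),.112));print("Lp",seat(im,W,d,(.478,.105),.16))
k=(abs(W[...,2]-.010)<.004)&(d>0)&(np.hypot(W[...,0]-.458,W[...,1]+.32)<.1)
print("mat",k.sum(),cv2.minAreaRect(W[k][:,:2].astype(np.float32)))
E
```

```text
[ 0.60297677 -0.08004003  0.25048374] 99.38173345435949
L (521, array([ 0.61071591, -0.09048543])) M (337, array([0.4772199 , 0.10602807]))
Sp (array([ 0.6167, -0.0893]), array([0.0449, 0.052 ]), np.float32(99.54597))
Lp (array([0.4802, 0.1042]), array([0.0952, 0.1599]), np.float32(178.42108))
mat 6116 ((0.4608132839202881, -0.3216555118560791), (0.12613950669765472, 0.12536785006523132), 69.6603775024414)
```

View pics/w3.png

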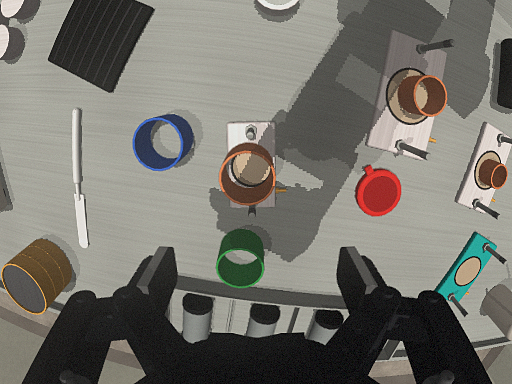

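The wrist view shows the large ring (247,175) standing between rods (251,132) and (251,208), with blue (163,142) to one side and green (240,255) ahead. I'll check the clearance to the decoys.

```bash
python3 - <<'E'
from h import *
from rig import env
m=env.camera_model("wrist");p,d=env.get_image("wrist");im=p[:,:,::-1].copy();W=wcloud(d,m)
h=cv2.cvtColor(im,cv2.COLOR_BGR2HSV).astype(int)
for n,a,b in(("blue",105,130),("green",55,85)):
    k=(d>0)&(h[...,0]>a)&(h[...,0]<b)&(h[...,1]>110)&(abs(W[...,2]-.056)<.005)
    print(n,k.sum(),circ(W[k][:,:2],.0295))
E
```

```text
blue 406 [ 0.59085701 -0.19622103]
green 314 [ 0.7329446  -0.08199372]
```

{"method": "servo_tool", "body": {
  "steps": [
    {"tx": 0.8,"ty": -1.0,"tz": -2,"yaw": 0,"claw": 7.6},
    {"tx": 0,"ty": 0,"tz": -3,"yaw": 0,"claw": 7.6},
    {"tx": 0,"ty": 0,"tz": -3,"yaw": 0,"claw": 7.6},
    {"tx": 0,"ty": 0,"tz": -2,"yaw": 0,"claw": 7.6},
    {"tx": 0,"ty": 0,"tz": 0,"yaw": 0,"claw": 7.6},
    {"tx": 0,"ty": 0,"tz": 0,"yaw": 0,"claw": 7.6}
  ]
}}

```text
time_s: 3.7
position: [0.6116, -0.0906, 0.1512]
tool_rot: [[-0.987, -0.163, 0.001], [-0.163, 0.987, -0.0], [-0.001, -0.0, -1.0]]
ft_force: [0.6, 1.1, 0.0]
grip_width: 0.076
gripper_force: 0.0
```

```bash
python3 - <<'E'
from h import *
im,W,d,o=snap("w4")
print(o["position"],np.degrees(np.arctan2(*o["tool_rot"][1::-1,1])),o["grip_width"])
print("L",ring(im,W,d,(.608,-.09),.068,.031))
E
```

```text
[ 0.61184813 -0.09088052  0.15182705] 99.38246724470793 0.07607011758614275
L (1091, array([ 0.61069171, -0.09052332]))
```

View pics/w4.png

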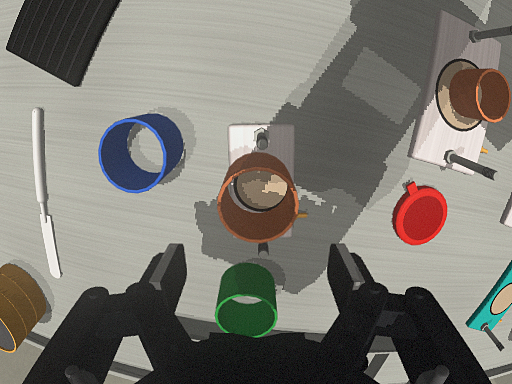

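The ring is centred between the fingers (258,195) and blue is clear, so I'll descend and grip.

{"method": "servo_tool", "body": {
  "steps": [
    {"tx": -0.1,"ty": 0,"tz": -2,"yaw": 0,"claw": 7.6},
    {"tx": 0,"ty": 0,"tz": -2,"yaw": 0,"claw": 7.6},
    {"tx": 0,"ty": 0,"tz": -2,"yaw": 0,"claw": 7.6},
    {"tx": 0,"ty": 0,"tz": -2,"yaw": 0,"claw": 7.6},
    {"tx": 0,"ty": 0,"tz": -1.5,"yaw": 0,"claw": 7.6},
    {"tx": 0,"ty": 0,"tz": -1,"yaw": 0,"claw": 7.6},
    {"tx": 0,"ty": 0,"tz": 0,"yaw": 0,"claw": 7.6},
    {"tx": 0,"ty": 0,"tz": 0,"yaw": 0,"claw": 7.0},
    {"tx": 0,"ty": 0,"tz": 0,"yaw": 0,"claw": 6.6},
    {"tx": 0,"ty": 0,"tz": 0,"yaw": 0,"claw": 6.2},
    {"tx": 0,"ty": 0,"tz": 0,"yaw": 0,"claw": 5.6},
    {"tx": 0,"ty": 0,"tz": 0,"yaw": 0,"claw": 5.6},
    {"tx": 0,"ty": 0,"tz": 0,"yaw": 0,"claw": 5.6},
    {"tx": 0,"ty": 0,"tz": 0,"yaw": 0,"claw": 5.6}
  ],
  "newtons": 35
}}

```text
time_s: 5.15
position: [0.6107, -0.0913, 0.0465]
tool_rot: [[-0.987, -0.162, 0.002], [-0.162, 0.987, -0.0], [-0.002, -0.0, -1.0]]
ft_force: [-1.7, 2.2, 5.6]
grip_width: 0.0607
gripper_force: 37.4
```

{"method": "servo_tool", "body": {
  "steps": [
    {"tx": 0,"ty": 0,"tz": 1,"yaw": 0,"claw": 5.6},
    {"tx": 0,"ty": 0,"tz": 2,"yaw": 0,"claw": 5.6},
    {"tx": 0,"ty": 0,"tz": 3,"yaw": 0,"claw": 5.6},
    {"tx": 0,"ty": 0,"tz": 3,"yaw": 0,"claw": 5.6},
    {"tx": 0,"ty": 0,"tz": 2,"yaw": 0,"claw": 5.6},
    {"tx": -1,"ty": -1.5,"tz": 0,"yaw": 0,"claw": 5.6},
    {"tx": -2,"ty": -3,"tz": 0,"yaw": 0,"claw": 5.6},
    {"tx": -2,"ty": -3,"tz": 0,"yaw": 0,"claw": 5.6},
    {"tx": -2,"ty": -3,"tz": 0,"yaw": 0,"claw": 5.6},
    {"tx": -2,"ty": -3,"tz": 0,"yaw": 0,"claw": 5.6},
    {"tx": -2,"ty": -3,"tz": 0,"yaw": 0,"claw": 5.6},
    {"tx": -2,"ty": -3,"tz": 0,"yaw": 0,"claw": 5.6},
    {"tx": -1,"ty": -2,"tz": 0,"yaw": 0,"claw": 5.6},
    {"tx": -1,"ty": -1.5,"tz": 0,"yaw": 0,"claw": 5.6},
    {"tx": 0,"ty": 0,"tz": -2,"yaw": 0,"claw": 5.6},
    {"tx": 0,"ty": 0,"tz": -2,"yaw": 0,"claw": 5.6},
    {"tx": 0,"ty": 0,"tz": -2,"yaw": 0,"claw": 5.6},
    {"tx": 0,"ty": 0,"tz": -2,"yaw": 0,"claw": 5.6},
    {"tx": 0,"ty": 0,"tz": 0,"yaw": 0,"claw": 5.6},
    {"tx": 0,"ty": 0,"tz": 0,"yaw": 0,"claw": 5.6}
  ]
}}

```text
time_s: 7.15
position: [0.4598, -0.3217, 0.0754]
tool_rot: [[-0.987, -0.162, -0.001], [-0.162, 0.987, 0.001], [0.001, 0.001, -1.0]]
ft_force: [0.1, 0.1, -1.7]
grip_width: 0.0605
gripper_force: 39.0
```

```bash
python3 - <<'E'
from h import *
im,W,d,o=snap("w5");print(o["position"],o["ft_force"])
from rig import env
p,_=env.get_image("side");cv2.imwrite("pics/s1.png",cv2.resize(p[180:340,140:360,::-1],None,fx=3,fy=3))
E
```

```text
[ 0.46016114 -0.32190009  0.07600997] [-0.17027726 -0.09369663 -2.54361933]
```

View pics/s1.png

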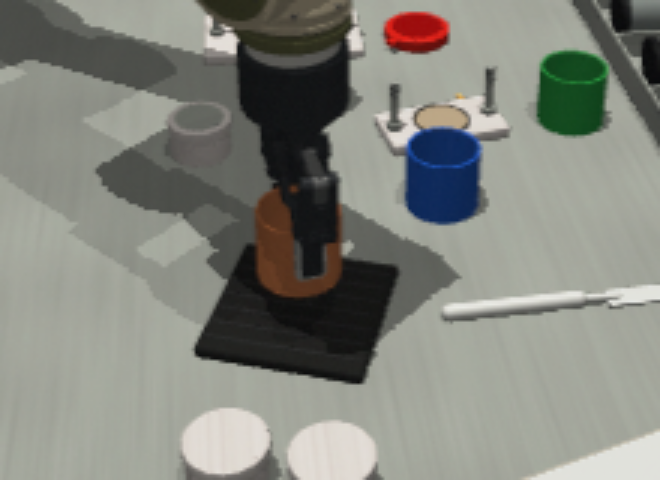

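The large ring is held upright over the mat (300,240 in the crop). Lowering it gently.

{"method": "servo_tool", "body": {
  "steps": [
    {"tx": 0,"ty": 0,"tz": -1,"yaw": 0,"claw": 5.6},
    {"tx": 0,"ty": 0,"tz": -1,"yaw": 0,"claw": 5.6},
    {"tx": 0,"ty": 0,"tz": -0.5,"yaw": 0,"claw": 5.6},
    {"tx": 0,"ty": 0,"tz": -0.2,"yaw": 0,"claw": 5.6},
    {"tx": 0,"ty": 0,"tz": -0.2,"yaw": 0,"claw": 5.6},
    {"tx": 0,"ty": 0,"tz": -0.1,"yaw": 0,"claw": 5.6},
    {"tx": 0,"ty": 0,"tz": 0,"yaw": 0,"claw": 5.6},
    {"tx": 0,"ty": 0,"tz": 0,"yaw": 0,"claw": 5.6}
  ]
}}

```text
time_s: 8.05
position: [0.4604, -0.3215, 0.0455]
tool_rot: [[-0.987, -0.162, 0.0], [-0.162, 0.987, -0.0], [-0.0, -0.0, -1.0]]
ft_force: [0.1, -0.0, -1.9]
grip_width: 0.0607
gripper_force: 39.1
```

{"method": "servo_tool", "body": {
  "steps": [
    {"tx": 0,"ty": 0,"tz": -0.1,"yaw": 0,"claw": 5.6},
    {"tx": 0,"ty": 0,"tz": 0,"yaw": 0,"claw": 5.6},
    {"tx": 0,"ty": 0,"tz": -0.1,"yaw": 0,"claw": 5.6},
    {"tx": 0,"ty": 0,"tz": 0,"yaw": 0,"claw": 5.6},
    {"tx": 0,"ty": 0,"tz": 0,"yaw": 0,"claw": 5.6}
  ]
}}

```text
time_s: 8.55
position: [0.4604, -0.3216, 0.0445]
tool_rot: [[-0.987, -0.162, 0.001], [-0.162, 0.987, -0.001], [-0.001, -0.001, -1.0]]
ft_force: [-2.1, 2.2, 9.5]
grip_width: 0.0608
gripper_force: 40.1
```

Contact is felt (9.5 N). I'll release, lift, and move over the small plate for a look.

{"method": "servo_tool", "body": {
  "steps": [
    {"tx": 0,"ty": 0,"tz": 0,"yaw": 0,"claw": 6.4},
    {"tx": 0,"ty": 0,"tz": 0,"yaw": 0,"claw": 7.0},
    {"tx": 0,"ty": 0,"tz": 0,"yaw": 0,"claw": 7.6},
    {"tx": 0,"ty": 0,"tz": 0,"yaw": 0,"claw": 7.6},
    {"tx": 0,"ty": 0,"tz": 1,"yaw": 0,"claw": 7.6},
    {"tx": 0,"ty": 0,"tz": 3,"yaw": 0,"claw": 7.6},
    {"tx": 0,"ty": 0,"tz": 4,"yaw": 0,"claw": 7.6},
    {"tx": 0,"ty": 0,"tz": 4,"yaw": 0,"claw": 7.6},
    {"tx": 0,"ty": 0,"tz": 4,"yaw": 0,"claw": 7.6},
    {"tx": 2,"ty": 3,"tz": 2,"yaw": 0,"claw": 7.6},
    {"tx": 2,"ty": 3,"tz": 1,"yaw": 0,"claw": 7.6},
    {"tx": 2,"ty": 3,"tz": 0,"yaw": 0,"claw": 7.6},
    {"tx": 2,"ty": 3,"tz": 0,"yaw": 0,"claw": 7.6},
    {"tx": 2,"ty": 3,"tz": 0,"yaw": 0,"claw": 7.6},
    {"tx": 2,"ty": 3,"tz": 0,"yaw": 0,"claw": 7.6},
    {"tx": 2,"ty": 3,"tz": 0,"yaw": 0,"claw": 7.6},
    {"tx": 1,"ty": 2,"tz": 0,"yaw": 0,"claw": 7.6},
    {"tx": 0,"ty": 0,"tz": 0,"yaw": 0,"claw": 7.6},
    {"tx": 0,"ty": 0,"tz": 0,"yaw": 0,"claw": 7.6}
  ]
}}

```text
time_s: 10.45
position: [0.6101, -0.0915, 0.2337]
tool_rot: [[-0.987, -0.163, 0.0], [-0.163, 0.987, -0.0], [-0.0, -0.0, -1.0]]
ft_force: [-0.1, -0.7, -0.4]
grip_width: 0.0761
gripper_force: 0.0
```

```bash
python3 - <<'E'
from h import *
im,W,d,o=snap("w6")
print(o["position"],np.degrees(np.arctan2(*o["tool_rot"][1::-1,1])))
print("L",ring(im,W,d,(.46,-.32),.066,.031))
print("Sp",seat(im,W,d,(.61,-.089),.112))
for c,t,r in(((.61,-.089),.112,0),):
    h=cv2.cvtColor(im,cv2.COLOR_BGR2HSV).astype(int)
    k=(d>0)&(abs(W[...,2]-.012)<.004)&(np.hypot(W[...,0]-c[0],W[...,1]-c[1])<.04)&(h[...,1]>45)
    print("stone",k.sum(),W[k][:,:2].mean(0),np.median(W[k][:,:2],0))
E
```

```text
[ 0.60992435 -0.09207709  0.23367601] 99.30937001434049
L (384, array([ 0.4610444 , -0.32087256]))
Sp (array([ 0.6103, -0.086 ]), array([0.1108, 0.0629]), np.float32(11.985033))
stone 1215 [ 0.61098686 -0.0866931 ] [ 0.61087156 -0.08662846]
```

View pics/w6.png

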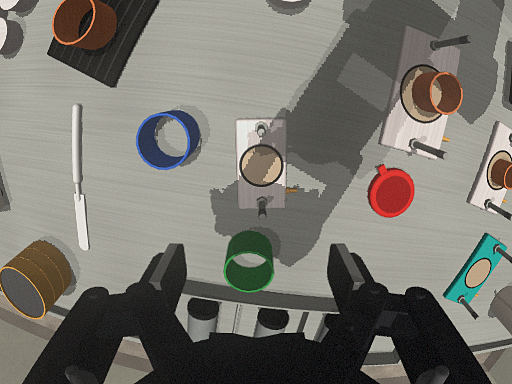

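The wrist view shows the large ring standing on the mat (85,25), the small plate free with its stone at (262,165), and the decoys untouched. Next is the small ring.

{"method": "servo_tool", "body": {
  "steps": [
    {"tx": -0.5,"ty": 3,"tz": 0,"yaw": -1.5,"claw": 7.6},
    {"tx": -0.5,"ty": 3,"tz": 0,"yaw": -1.5,"claw": 7.6},
    {"tx": -0.5,"ty": 3,"tz": 0,"yaw": -1.5,"claw": 7.6},
    {"tx": -0.5,"ty": 3,"tz": 0,"yaw": -1.5,"claw": 7.6},
    {"tx": -0.5,"ty": 3,"tz": 0,"yaw": -1.5,"claw": 7.6},
    {"tx": -0.5,"ty": 3,"tz": 0,"yaw": -1.5,"claw": 7.6},
    {"tx": -0.5,"ty": 3,"tz": 0,"yaw": -1.5,"claw": 7.6},
    {"tx": -0.5,"ty": 3,"tz": 0,"yaw": -1.5,"claw": 7.6},
    {"tx": -0.5,"ty": 3,"tz": 0,"yaw": -1.5,"claw": 7.6},
    {"tx": -0.5,"ty": 3,"tz": 0,"yaw": -1.5,"claw": 7.6},
    {"tx": -0.5,"ty": 3,"tz": -2,"yaw": -1.5,"claw": 7.6},
    {"tx": -0.5,"ty": 3,"tz": -3,"yaw": 0,"claw": 7.6},
    {"tx": 0,"ty": 1,"tz": -3,"yaw": 0,"claw": 7.6},
    {"tx": 0,"ty": 0,"tz": 0,"yaw": 0,"claw": 7.6},
    {"tx": 0,"ty": 0,"tz": 0,"yaw": 0,"claw": 7.6}
  ]
}}

```text
time_s: 12.0
position: [0.5509, 0.2774, 0.1542]
tool_rot: [[-0.992, 0.126, 0.0], [0.126, 0.992, -0.0], [-0.0, -0.0, -1.0]]
ft_force: [0.1, 0.6, 1.4]
grip_width: 0.0754
gripper_force: 0.0
```

```bash
cat >> h.py <<'E'
def stone(im,W,d,c,R):
    h=cv2.cvtColor(im,cv2.COLOR_BGR2HSV).astype(int)
    k=(d>0)&(abs(W[...,2]-.012)<.004)&(np.hypot(W[...,0]-c[0],W[...,1]-c[1])<R)&(h[...,1]>45)
    if k.sum()<9: return None
    return k.sum(),cv2.minEnclosingCircle(W[k][:,:2].astype(np.float32))
E
python3 - <<'E'
from h import *
im,W,d,o=snap("w7")
print(o["position"],np.degrees(np.arctan2(*o["tool_rot"][1::-1,1])))
print("S",ring(im,W,d,(.548,.278),.044,.02),"M",ring(im,W,d,(.477,.107),.056,.0255))
print("Mp",seat(im,W,d,(.546,.282),.136));print("Lp",seat(im,W,d,(.478,.105),.16))
E
```

```text
[0.55135107 0.27731893 0.1550606 ] 82.74184186902097
S (562, array([0.54896829, 0.27799225])) M (589, array([0.47628952, 0.10777846]))
Mp (array([0.5472, 0.2826]), array([0.0801, 0.1344]), np.float32(172.71973))
Lp (array([0.4797, 0.1051]), array([0.0953, 0.1601]), np.float32(178.87576))
```

{"method": "servo_tool", "body": {
  "steps": [
    {"tx": -0.2,"ty": 0.1,"tz": -2,"yaw": 0,"claw": 6.8},
    {"tx": 0,"ty": 0,"tz": -3,"yaw": 0,"claw": 6.5},
    {"tx": 0,"ty": 0,"tz": -2.5,"yaw": 0,"claw": 6.5},
    {"tx": 0,"ty": 0,"tz": -2,"yaw": 0,"claw": 6.5},
    {"tx": 0,"ty": 0,"tz": -1.4,"yaw": 0,"claw": 6.5},
    {"tx": 0,"ty": 0,"tz": -0.9,"yaw": 0,"claw": 6.5},
    {"tx": 0,"ty": 0,"tz": 0,"yaw": 0,"claw": 6.0},
    {"tx": 0,"ty": 0,"tz": 0,"yaw": 0,"claw": 5.2},
    {"tx": 0,"ty": 0,"tz": 0,"yaw": 0,"claw": 4.6},
    {"tx": 0,"ty": 0,"tz": 0,"yaw": 0,"claw": 4.2},
    {"tx": 0,"ty": 0,"tz": 0,"yaw": 0,"claw": 3.5},
    {"tx": 0,"ty": 0,"tz": 0,"yaw": 0,"claw": 3.5},
    {"tx": 0,"ty": 0,"tz": 0,"yaw": 0,"claw": 3.5},
    {"tx": 0,"ty": 0,"tz": 0,"yaw": 0,"claw": 3.5}
  ],
  "newtons": 35
}}

```text
time_s: 13.45
position: [0.5486, 0.2796, 0.0362]
tool_rot: [[-0.992, 0.125, 0.001], [0.125, 0.992, 0.0], [-0.001, 0.0, -1.0]]
ft_force: [-0.8, -0.8, 6.3]
grip_width: 0.0387
gripper_force: 35.3
```

{"method": "servo_tool", "body": {
  "steps": [
    {"tx": 0,"ty": 0,"tz": 1,"yaw": 0,"claw": 3.5},
    {"tx": 0,"ty": 0,"tz": 3,"yaw": 0,"claw": 3.5},
    {"tx": 0,"ty": 0,"tz": 4,"yaw": 0,"claw": 3.5},
    {"tx": 0,"ty": 0,"tz": 4,"yaw": 0,"claw": 3.5},
    {"tx": 0.2,"ty": -1.6,"tz": 0,"yaw": 0,"claw": 3.5},
    {"tx": 0.5,"ty": -3,"tz": 0,"yaw": 1.5,"claw": 3.5},
    {"tx": 0.5,"ty": -3,"tz": 0,"yaw": 1.5,"claw": 3.5},
    {"tx": 0.5,"ty": -3,"tz": 0,"yaw": 1.5,"claw": 3.5},
    {"tx": 0.5,"ty": -3,"tz": 0,"yaw": 1.5,"claw": 3.5},
    {"tx": 0.5,"ty": -3,"tz": 0,"yaw": 1.5,"claw": 3.5},
    {"tx": 0.5,"ty": -3,"tz": 0,"yaw": 1.5,"claw": 3.5},
    {"tx": 0.5,"ty": -3,"tz": 0,"yaw": 1.5,"claw": 3.5},
    {"tx": 0.5,"ty": -3,"tz": 0,"yaw": 1.5,"claw": 3.5},
    {"tx": 0.5,"ty": -3,"tz": 0,"yaw": 1.5,"claw": 3.5},
    {"tx": 0.5,"ty": -3,"tz": 0,"yaw": 1.5,"claw": 3.5},
    {"tx": 0.5,"ty": -3,"tz": 0,"yaw": 1.5,"claw": 3.5},
    {"tx": 0.5,"ty": -2,"tz": 0,"yaw": 0,"claw": 3.5},
    {"tx": 0,"ty": 0,"tz": -3,"yaw": 0,"claw": 3.5},
    {"tx": 0,"ty": 0,"tz": -2,"yaw": 0,"claw": 3.5},
    {"tx": 0,"ty": 0,"tz": 0,"yaw": 0,"claw": 3.5}
  ]
}}

```text
time_s: 15.45
position: [0.6088, -0.0861, 0.1024]
tool_rot: [[-0.987, -0.161, -0.006], [-0.161, 0.987, 0.002], [0.005, 0.003, -1.0]]
ft_force: [-0.2, 0.4, 0.0]
grip_width: 0.0388
gripper_force: 35.4
```

```bash
python3 - <<'E'
from h import *
im,W,d,o=snap("w8")
print(o["position"],np.degrees(np.arctan2(*o["tool_rot"][1::-1,1])),o["ft_force"])
z=o["position"][2]
print("S",ring(im,W,d,o["position"][:2],z+.0078,.02))
print("Sp",seat(im,W,d,(.61,-.089),.112),stone(im,W,d,(.61,-.0868),.027))
E
```

```text
[ 0.6097782  -0.08623224  0.10438811] 99.30905541929955 [ 0.48430999 -0.76379187  0.15260387]
S (1393, array([ 0.60911881, -0.08671652]))
Sp (array([ 0.5953, -0.0894]), array([0.0804, 0.0605]), np.float32(10.243981)) (np.int64(2118), ((0.6110007166862488, -0.0864509716629982), 0.026065949350595474))
```

View pics/w8.png

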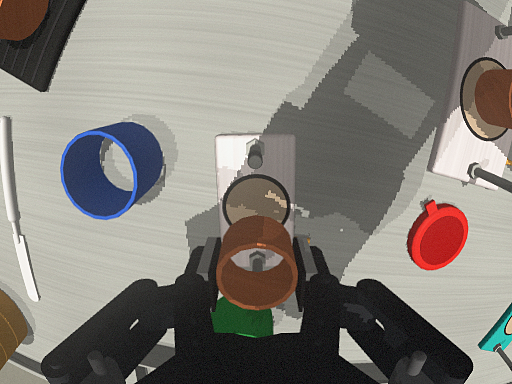

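The ring is held upright (257,262) over the stone (257,203), 1–2 mm off. I'll correct that and lower.

{"method": "servo_tool", "body": {
  "steps": [
    {"tx": 0.1,"ty": 0,"tz": -2,"yaw": 0,"claw": 3.5},
    {"tx": 0,"ty": 0,"tz": -2,"yaw": 0,"claw": 3.5},
    {"tx": 0,"ty": 0,"tz": -1.5,"yaw": 0,"claw": 3.5},
    {"tx": 0,"ty": 0,"tz": -0.7,"yaw": 0,"claw": 3.5},
    {"tx": 0,"ty": 0,"tz": -0.3,"yaw": 0,"claw": 3.5},
    {"tx": 0,"ty": 0,"tz": -0.1,"yaw": 0,"claw": 3.5},
    {"tx": 0,"ty": 0,"tz": 0,"yaw": 0,"claw": 3.5},
    {"tx": 0,"ty": 0,"tz": 0,"yaw": 0,"claw": 3.5}
  ]
}}

```text
time_s: 16.3
position: [0.6116, -0.0865, 0.0401]
tool_rot: [[-0.987, -0.162, 0.001], [-0.162, 0.987, -0.0], [-0.001, -0.001, -1.0]]
ft_force: [0.0, -0.0, -1.5]
grip_width: 0.0385
gripper_force: 35.5
```

{"method": "servo_tool", "body": {
  "steps": [
    {"tx": -0.1,"ty": 0,"tz": -0.1,"yaw": 0,"claw": 3.5},
    {"tx": 0,"ty": 0,"tz": -0.1,"yaw": 0,"claw": 3.5},
    {"tx": 0,"ty": 0,"tz": -0.1,"yaw": 0,"claw": 3.5},
    {"tx": 0,"ty": 0,"tz": 0,"yaw": 0,"claw": 3.5},
    {"tx": 0,"ty": 0,"tz": -0.1,"yaw": 0,"claw": 3.5},
    {"tx": 0,"ty": 0,"tz": 0,"yaw": 0,"claw": 3.5},
    {"tx": 0,"ty": 0,"tz": 0,"yaw": 0,"claw": 3.5}
  ]
}}

```text
time_s: 17.0
position: [0.6103, -0.0865, 0.0363]
tool_rot: [[-0.987, -0.162, 0.0], [-0.162, 0.987, -0.0], [-0.0, -0.0, -1.0]]
ft_force: [-3.1, 0.3, 6.3]
grip_width: 0.0384
gripper_force: 36.3
```

Contact. I'll release, lift, move toward the middle ring and verify the small one from there.

{"method": "servo_tool", "body": {
  "steps": [
    {"tx": 0,"ty": 0,"tz": 0,"yaw": 0,"claw": 4.2},
    {"tx": 0,"ty": 0,"tz": 0,"yaw": 0,"claw": 5.0},
    {"tx": 0,"ty": 0,"tz": 0,"yaw": 0,"claw": 6.0},
    {"tx": 0,"ty": 0,"tz": 0,"yaw": 0,"claw": 6.5},
    {"tx": 0,"ty": 0,"tz": 1,"yaw": 0,"claw": 6.5},
    {"tx": 0,"ty": 0,"tz": 3,"yaw": 0,"claw": 6.5},
    {"tx": 0,"ty": 0,"tz": 4,"yaw": 0,"claw": 6.5},
    {"tx": 0,"ty": 0,"tz": 4,"yaw": 0,"claw": 6.5},
    {"tx": 0,"ty": 0,"tz": 4,"yaw": 0,"claw": 6.5},
    {"tx": 0,"ty": 0,"tz": 0,"yaw": 0,"claw": 7},
    {"tx": 0,"ty": 0,"tz": 0,"yaw": 0,"claw": 7}
  ]
}}

```text
time_s: 18.1
position: [0.6103, -0.0864, 0.1965]
tool_rot: [[-0.987, -0.162, 0.002], [-0.162, 0.987, -0.001], [-0.002, -0.001, -1.0]]
ft_force: [0.0, 0.2, 0.1]
grip_width: 0.0696
gripper_force: 0.0
```

```bash
python3 - <<'E'
from h import *
im,W,d,o=snap("w9")
print(o["position"])
print("S",ring(im,W,d,(.6105,-.0866),.044,.02))
print("Sp",seat(im,W,d,(.61,-.089),.112))
print("M",ring(im,W,d,(.477,.107),.056,.0255))
h=cv2.cvtColor(im,cv2.COLOR_BGR2HSV).astype(int)
E
```

```text
[ 0.60991832 -0.08633169  0.19510125]
S (386, array([ 0.61075384, -0.08699736]))
Sp (array([ 0.6101, -0.0848]), array([0.1113, 0.064 ]), np.float32(10.675921))
M (440, array([0.4771697 , 0.10584192]))
```

View pics/w9.png

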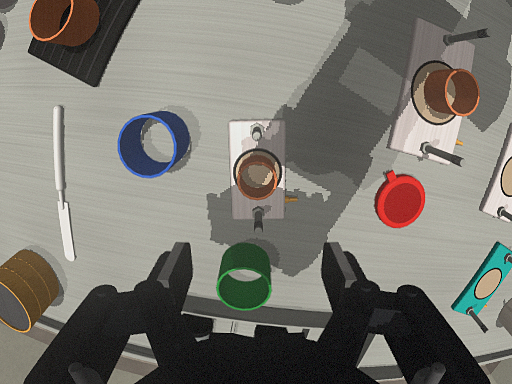

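The small ring stands concentric on its stone (257,175), between the rods. On to the middle ring.

{"method": "servo_tool", "body": {
  "steps": [
    {"tx": -1.5,"ty": 2,"tz": 0,"yaw": -1.5,"claw": 7.4},
    {"tx": -2,"ty": 3,"tz": 0,"yaw": -1.5,"claw": 7.4},
    {"tx": -2,"ty": 3,"tz": 0,"yaw": -1.5,"claw": 7.4},
    {"tx": -2,"ty": 3,"tz": 0,"yaw": -1.5,"claw": 7.4},
    {"tx": -2,"ty": 3,"tz": 0,"yaw": -1.5,"claw": 7.4},
    {"tx": -2,"ty": 3,"tz": -1,"yaw": -1.5,"claw": 7.4},
    {"tx": -1.8,"ty": 2.3,"tz": -2,"yaw": -1.5,"claw": 7.4},
    {"tx": 0,"ty": 0,"tz": -1,"yaw": 0,"claw": 7.4},
    {"tx": 0,"ty": 0,"tz": 0,"yaw": 0,"claw": 7.4},
    {"tx": 0,"ty": 0,"tz": 0,"yaw": 0,"claw": 7.4}
  ]
}}

```text
time_s: 19.15
position: [0.478, 0.1059, 0.1552]
tool_rot: [[-1.0, 0.021, -0.0], [0.021, 1.0, -0.0], [0.0, -0.0, -1.0]]
ft_force: [0.4, -0.8, 1.0]
grip_width: 0.074
gripper_force: 0.0
```

```bash
python3 - <<'E'
from h import *
im,W,d,o=snap("w10")
print(o["position"],np.degrees(np.arctan2(*o["tool_rot"][1::-1,1])))
print("M",ring(im,W,d,(.477,.107),.056,.0255))
print("Lp",seat(im,W,d,(.479,.105),.16))
E
```

```text
[0.47816364 0.10579015 0.15549045] 88.78162990261582
M (790, array([0.47592964, 0.10669709]))
Lp (array([0.4796, 0.1038]), array([0.0935, 0.16  ]), np.float32(178.77095))
```

{"method": "servo_tool", "body": {
  "steps": [
    {"tx": -0.2,"ty": 0.1,"tz": -2,"yaw": 0,"claw": 7.2},
    {"tx": 0,"ty": 0,"tz": -3,"yaw": 0,"claw": 7.2},
    {"tx": 0,"ty": 0,"tz": -2.5,"yaw": 0,"claw": 7.2},
    {"tx": 0,"ty": 0,"tz": -2,"yaw": 0,"claw": 7.2},
    {"tx": 0,"ty": 0,"tz": -1.2,"yaw": 0,"claw": 7.2},
    {"tx": 0,"ty": 0,"tz": -0.7,"yaw": 0,"claw": 7.2},
    {"tx": 0,"ty": 0,"tz": 0,"yaw": 0,"claw": 6.6},
    {"tx": 0,"ty": 0,"tz": 0,"yaw": 0,"claw": 6.0},
    {"tx": 0,"ty": 0,"tz": 0,"yaw": 0,"claw": 5.5},
    {"tx": 0,"ty": 0,"tz": 0,"yaw": 0,"claw": 5.1},
    {"tx": 0,"ty": 0,"tz": 0,"yaw": 0,"claw": 4.6},
    {"tx": 0,"ty": 0,"tz": 0,"yaw": 0,"claw": 4.6},
    {"tx": 0,"ty": 0,"tz": 0,"yaw": 0,"claw": 4.6},
    {"tx": 0,"ty": 0,"tz": 0,"yaw": 0,"claw": 4.6}
  ],
  "newtons": 35
}}

```text
time_s: 20.6
position: [0.4757, 0.1075, 0.0422]
tool_rot: [[-1.0, 0.02, 0.002], [0.02, 1.0, -0.0], [-0.002, -0.0, -1.0]]
ft_force: [-0.6, -1.5, 5.6]
grip_width: 0.0497
gripper_force: 35.8
```

{"method": "servo_tool", "body": {
  "steps": [
    {"tx": 0,"ty": 0,"tz": 1,"yaw": 0,"claw": 4.6},
    {"tx": 0,"ty": 0,"tz": 3,"yaw": 0,"claw": 4.6},
    {"tx": 0,"ty": 0,"tz": 4,"yaw": 0,"claw": 4.6},
    {"tx": 0,"ty": 0,"tz": 4,"yaw": 0,"claw": 4.6},
    {"tx": 0.6,"ty": 1.3,"tz": 0,"yaw": 0,"claw": 4.6},
    {"tx": 1.1,"ty": 2.5,"tz": 0,"yaw": -1,"claw": 4.6},
    {"tx": 1.1,"ty": 2.7,"tz": 0,"yaw": -1,"claw": 4.6},
    {"tx": 1.1,"ty": 2.7,"tz": 0,"yaw": -1,"claw": 4.6},
    {"tx": 1.1,"ty": 2.7,"tz": 0,"yaw": -1,"claw": 4.6},
    {"tx": 1.1,"ty": 2.7,"tz": 0,"yaw": -1,"claw": 4.6},
    {"tx": 1.1,"ty": 2.7,"tz": 0,"yaw": -1,"claw": 4.6},
    {"tx": 0,"ty": 0,"tz": -3,"yaw": 0,"claw": 4.6},
    {"tx": 0,"ty": 0,"tz": -2,"yaw": 0,"claw": 4.6},
    {"tx": 0,"ty": 0,"tz": 0,"yaw": 0,"claw": 4.6},
    {"tx": 0,"ty": 0,"tz": 0,"yaw": 0,"claw": 4.6},
    {"tx": 0,"ty": 0,"tz": 0,"yaw": 0,"claw": 4.6}
  ]
}}

```text
time_s: 22.2
position: [0.5478, 0.2807, 0.1126]
tool_rot: [[-0.992, 0.125, 0.002], [0.125, 0.992, 0.001], [-0.002, 0.001, -1.0]]
ft_force: [0.5, -0.3, -0.7]
grip_width: 0.0497
gripper_force: 36.9
```

```bash
python3 - <<'E'
from h import *
im,W,d,o=snap("w11")
print(o["position"],np.degrees(np.arctan2(*o["tool_rot"][1::-1,1])),o["ft_force"])
z=o["position"][2]
print("M",ring(im,W,d,o["position"][:2],z+.0138,.0255))
print("Mp",seat(im,W,d,(.5475,.281),.136),stone(im,W,d,(.5475,.281),.033))
E
```

```text
[0.5477933  0.28066594 0.11262774] 82.819759941754 [ 0.45949821 -0.20068619 -0.95240378]
M (2410, array([0.54755931, 0.28023158]))
Mp (array([0.5258, 0.2835]), array([0.0767, 0.0916]), np.float32(172.79247)) (np.int64(2691), ((0.5476289987564087, 0.28081244230270386), 0.03186116740107536))
```

View pics/w11.png

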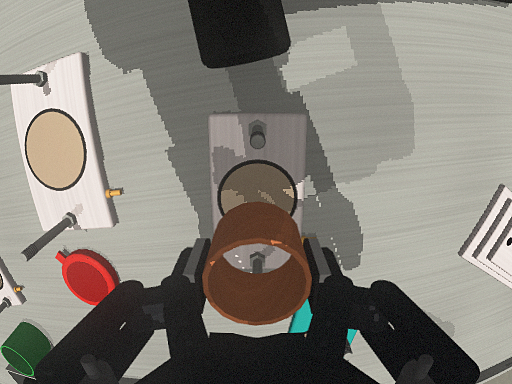

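The middle ring (257,265) is on the axis of the middle stone (257,195), within about 0.5 mm. Lowering.

{"method": "servo_tool", "body": {
  "steps": [
    {"tx": 0,"ty": 0,"tz": -2,"yaw": 0,"claw": 4.6},
    {"tx": 0,"ty": 0,"tz": -2,"yaw": 0,"claw": 4.6},
    {"tx": 0,"ty": 0,"tz": -1.5,"yaw": 0,"claw": 4.6},
    {"tx": 0,"ty": 0,"tz": -0.7,"yaw": 0,"claw": 4.6},
    {"tx": 0,"ty": 0,"tz": -0.3,"yaw": 0,"claw": 4.6},
    {"tx": 0,"ty": 0,"tz": -0.2,"yaw": 0,"claw": 4.6},
    {"tx": 0,"ty": 0,"tz": -0.1,"yaw": 0,"claw": 4.6},
    {"tx": 0,"ty": 0,"tz": 0,"yaw": 0,"claw": 4.6},
    {"tx": 0,"ty": 0,"tz": -0.1,"yaw": 0,"claw": 4.6},
    {"tx": 0,"ty": 0,"tz": 0,"yaw": 0,"claw": 4.6},
    {"tx": 0,"ty": 0,"tz": 0,"yaw": 0,"claw": 4.6}
  ]
}}

```text
time_s: 23.35
position: [0.5473, 0.2806, 0.0425]
tool_rot: [[-0.992, 0.125, 0.0], [0.125, 0.992, 0.0], [-0.0, 0.0, -1.0]]
ft_force: [-0.1, -0.7, -0.9]
grip_width: 0.0498
gripper_force: 36.9
```

```bash
python3 - <<'E'
from rig import env
from h import *
d=np.load("pics/w1.npy")
o=env.observe();print(o["position"],o["ft_force"])
E
```

```text
[0.5473486  0.28056065 0.04245394] [-0.0632902  -0.67475553 -0.92376207]
```

{"method": "servo_tool", "body": {
  "steps": [
    {"tx": 0,"ty": 0,"tz": -0.1,"yaw": 0,"claw": 4.6},
    {"tx": 0,"ty": 0,"tz": 0,"yaw": 0,"claw": 4.6},
    {"tx": 0,"ty": 0,"tz": 0,"yaw": 0,"claw": 4.6}
  ]
}}

```text
time_s: 23.65
position: [0.5474, 0.2806, 0.0422]
tool_rot: [[-0.992, 0.125, 0.001], [0.125, 0.992, 0.0], [-0.001, 0.0, -1.0]]
ft_force: [-2.8, -0.8, 5.2]
grip_width: 0.0494
gripper_force: 37.5
```

Contact. Release and lift, then look.

{"method": "servo_tool", "body": {
  "steps": [
    {"tx": 0,"ty": 0,"tz": 0,"yaw": 0,"claw": 5.3},
    {"tx": 0,"ty": 0,"tz": 0,"yaw": 0,"claw": 6.0},
    {"tx": 0,"ty": 0,"tz": 0,"yaw": 0,"claw": 7.0},
    {"tx": 0,"ty": 0,"tz": 0,"yaw": 0,"claw": 7.2},
    {"tx": 0,"ty": 0,"tz": 1,"yaw": 0,"claw": 7.2},
    {"tx": 0,"ty": 0,"tz": 3,"yaw": 0,"claw": 7.2},
    {"tx": 0,"ty": 0,"tz": 4,"yaw": 0,"claw": 7.2},
    {"tx": 0,"ty": 0,"tz": 4,"yaw": 0,"claw": 7.2},
    {"tx": 0,"ty": 0,"tz": 4,"yaw": 0,"claw": 7.2},
    {"tx": 0,"ty": 0,"tz": 2,"yaw": 0,"claw": 7.6},
    {"tx": 0,"ty": 0,"tz": 0,"yaw": 0,"claw": 7.6},
    {"tx": 0,"ty": 0,"tz": 0,"yaw": 0,"claw": 7.6}
  ]
}}

```text
time_s: 24.85
position: [0.547, 0.2805, 0.2213]
tool_rot: [[-0.992, 0.125, 0.0], [0.125, 0.992, -0.0], [-0.0, -0.0, -1.0]]
ft_force: [-0.5, 0.4, -0.4]
grip_width: 0.0759
gripper_force: 0.0
```

```bash
python3 - <<'E'
from h import *
im,W,d,o=snap("w12")
print(o["position"])
print("M",ring(im,W,d,(.5474,.2806),.056,.0255))
print("Mp",seat(im,W,d,(.547,.281),.136))
print("Lp",seat(im,W,d,(.479,.1035),.16),stone(im,W,d,(.4795,.1035),.04))
E
```

```text
[0.54684276 0.2803714  0.22041901]
M (470, array([0.54765413, 0.28012962]))
Mp (array([0.5481, 0.2815]), array([0.0778, 0.1357]), np.float32(172.7575))
Lp (array([0.4796, 0.1044]), array([0.0942, 0.1599]), np.float32(178.63065)) (np.int64(2256), ((0.4802476763725281, 0.1033455953001976), 0.03828267380595207))
```

{"method": "servo_tool", "body": {
  "steps": [
    {"tx": -0.4,"ty": -2,"tz": 0,"yaw": 1,"claw": 7.8},
    {"tx": -0.5,"ty": -3.5,"tz": 0,"yaw": 1,"claw": 7.8},
    {"tx": -0.5,"ty": -3.5,"tz": 0,"yaw": 1,"claw": 7.8},
    {"tx": -0.5,"ty": -3.5,"tz": 0,"yaw": 1,"claw": 7.8},
    {"tx": -0.5,"ty": -3.5,"tz": 0,"yaw": 1,"claw": 7.8},
    {"tx": -0.5,"ty": -3.5,"tz": 0,"yaw": 1,"claw": 7.8},
    {"tx": -0.5,"ty": -3.5,"tz": 0,"yaw": 0,"claw": 7.8},
    {"tx": -0.5,"ty": -3.5,"tz": 0,"yaw": 0,"claw": 7.8},
    {"tx": -0.5,"ty": -3.5,"tz": 0,"yaw": 0,"claw": 7.8},
    {"tx": -0.5,"ty": -3.5,"tz": 0,"yaw": 0,"claw": 7.8},
    {"tx": -0.5,"ty": -3.5,"tz": 0,"yaw": 0,"claw": 7.8},
    {"tx": -0.5,"ty": -3.5,"tz": 0,"yaw": 0,"claw": 7.8},
    {"tx": -0.5,"ty": -3.5,"tz": 0,"yaw": 0,"claw": 7.8},
    {"tx": -0.5,"ty": -3.5,"tz": 0,"yaw": 0,"claw": 7.8},
    {"tx": -0.5,"ty": -3.5,"tz": 0,"yaw": 0,"claw": 7.8},
    {"tx": -0.5,"ty": -3.5,"tz": -1,"yaw": 0,"claw": 7.8},
    {"tx": -0.5,"ty": -3.5,"tz": -2,"yaw": 0,"claw": 7.8},
    {"tx": -0.5,"ty": -2.1,"tz": -3,"yaw": 0,"claw": 7.8},
    {"tx": 0,"ty": 0,"tz": 0,"yaw": 0,"claw": 7.8},
    {"tx": 0,"ty": 0,"tz": 0,"yaw": 0,"claw": 7.8}
  ]
}}

```text
time_s: 26.9
position: [0.4579, -0.32, 0.1604]
tool_rot: [[-1.0, 0.021, -0.002], [0.021, 1.0, 0.002], [0.002, 0.002, -1.0]]
ft_force: [0.4, -0.1, 0.9]
grip_width: 0.0782
gripper_force: 0.0
```

```bash
python3 - <<'E'
from h import *
im,W,d,o=snap("w13")
print(o["position"],np.degrees(np.arctan2(*o["tool_rot"][1::-1,1])))
print("L",ring(im,W,d,(.4607,-.3212),.066,.031))
E
```

```text
[ 0.45847873 -0.31979465  0.16147946] 88.84703105763279
L (1018, array([ 0.46059631, -0.32213105]))
```

{"method": "servo_tool", "body": {
  "steps": [
    {"tx": 0.2,"ty": -0.2,"tz": -2,"yaw": 0,"claw": 7.8},
    {"tx": 0,"ty": 0,"tz": -3,"yaw": 0,"claw": 7.8},
    {"tx": 0,"ty": 0,"tz": -2.5,"yaw": 0,"claw": 7.8},
    {"tx": 0,"ty": 0,"tz": -2,"yaw": 0,"claw": 7.8},
    {"tx": 0,"ty": 0,"tz": -1.3,"yaw": 0,"claw": 7.8},
    {"tx": 0,"ty": 0,"tz": -0.7,"yaw": 0,"claw": 7.8},
    {"tx": 0,"ty": 0,"tz": 0,"yaw": 0,"claw": 7.2},
    {"tx": 0,"ty": 0,"tz": 0,"yaw": 0,"claw": 6.6},
    {"tx": 0,"ty": 0,"tz": 0,"yaw": 0,"claw": 6.2},
    {"tx": 0,"ty": 0,"tz": 0,"yaw": 0,"claw": 5.6},
    {"tx": 0,"ty": 0,"tz": 0,"yaw": 0,"claw": 5.6},
    {"tx": 0,"ty": 0,"tz": 0,"yaw": 0,"claw": 5.6},
    {"tx": 0,"ty": 0,"tz": 0,"yaw": 0,"claw": 5.6}
  ],
  "newtons": 35
}}

```text
time_s: 28.25
position: [0.4608, -0.3225, 0.0478]
tool_rot: [[-1.0, 0.02, 0.002], [0.02, 1.0, -0.001], [-0.002, -0.001, -1.0]]
ft_force: [0.6, 2.0, 5.6]
grip_width: 0.0619
gripper_force: 36.6
```

{"method": "servo_tool", "body": {
  "steps": [
    {"tx": 0,"ty": 0,"tz": 1,"yaw": 0,"claw": 5.6},
    {"tx": 0,"ty": 0,"tz": 3,"yaw": 0,"claw": 5.6},
    {"tx": 0,"ty": 0,"tz": 4,"yaw": 0,"claw": 5.6},
    {"tx": 0,"ty": 0,"tz": 4,"yaw": 0,"claw": 5.6},
    {"tx": 0,"ty": 1.6,"tz": 2,"yaw": 0,"claw": 5.6},
    {"tx": 0.2,"ty": 3,"tz": 0,"yaw": 0,"claw": 5.6},
    {"tx": 0.2,"ty": 3.5,"tz": 0,"yaw": 0,"claw": 5.6},
    {"tx": 0.2,"ty": 3.5,"tz": 0,"yaw": 0,"claw": 5.6},
    {"tx": 0.2,"ty": 3.5,"tz": 0,"yaw": 0,"claw": 5.6},
    {"tx": 0.2,"ty": 3.5,"tz": 0,"yaw": 0,"claw": 5.6},
    {"tx": 0.2,"ty": 3.5,"tz": 0,"yaw": 0,"claw": 5.6},
    {"tx": 0.2,"ty": 3.5,"tz": 0,"yaw": 0,"claw": 5.6},
    {"tx": 0.2,"ty": 3.5,"tz": 0,"yaw": 0,"claw": 5.6},
    {"tx": 0.2,"ty": 3.5,"tz": 0,"yaw": 0,"claw": 5.6},
    {"tx": 0.1,"ty": 3.5,"tz": 0,"yaw": 0,"claw": 5.6},
    {"tx": 0,"ty": 3.5,"tz": 0,"yaw": 0,"claw": 5.6},
    {"tx": 0,"ty": 3,"tz": 0,"yaw": 0,"claw": 5.6},
    {"tx": 0,"ty": 0,"tz": -2.5,"yaw": 0,"claw": 5.6},
    {"tx": 0,"ty": 0,"tz": -2.5,"yaw": 0,"claw": 5.6},
    {"tx": 0,"ty": 0,"tz": 0,"yaw": 0,"claw": 5.6}
  ]
}}

```text
time_s: 30.25
position: [0.4778, 0.1037, 0.1347]
tool_rot: [[-1.0, 0.02, -0.005], [0.02, 1.0, 0.0], [0.005, -0.0, -1.0]]
ft_force: [0.5, 1.0, -2.6]
grip_width: 0.0618
gripper_force: 39.7
```

{"method": "servo_tool", "body": {
  "steps": [
    {"tx": 0,"ty": 0,"tz": 0,"yaw": 0,"claw": 5.6},
    {"tx": 0,"ty": 0,"tz": 0,"yaw": 0,"claw": 5.6}
  ]
}}

```text
time_s: 30.45
position: [0.48, 0.1033, 0.1378]
tool_rot: [[-1.0, 0.021, 0.002], [0.021, 1.0, -0.0], [-0.002, -0.0, -1.0]]
ft_force: [-0.2, 0.1, -1.9]
grip_width: 0.062
gripper_force: 39.7
```

```bash
python3 - <<'E'
from h import *
im,W,d,o=snap("w14")
print(o["position"],np.degrees(np.arctan2(*o["tool_rot"][1::-1,1])),o["ft_force"])
z=o["position"][2]
print("L",ring(im,W,d,o["position"][:2],z+.0182,.031))
print("Lp",seat(im,W,d,(.479,.1035),.16),stone(im,W,d,(.4795,.1035),.04))
E
```

```text
[0.47995067 0.10332149 0.13772307] 88.80594146215314 [ 0.5993878  -0.30755211 -2.05868354]
L (3075, array([0.4790843 , 0.10279516]))
Lp (array([0.4504, 0.1038]), array([0.0922, 0.1018]), np.float32(178.47131)) (np.int64(2835), ((0.4792584478855133, 0.10319983959197998), 0.037606991827487946))
```

View pics/w14.png

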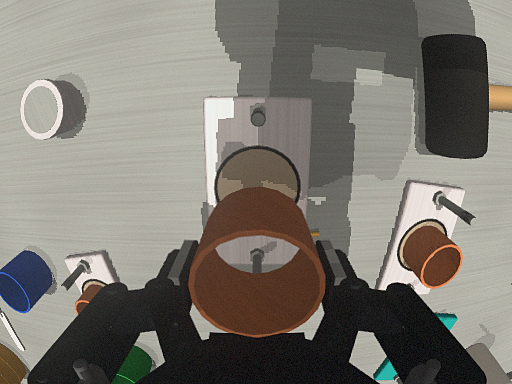

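The large ring (257,265) is over the large stone (257,180), within about 1 mm, with the small and middle rings standing in place. Lowering.

{"method": "servo_tool", "body": {
  "steps": [
    {"tx": 0,"ty": 0,"tz": -2,"yaw": 0,"claw": 5.6},
    {"tx": 0,"ty": 0,"tz": -2.5,"yaw": 0,"claw": 5.6},
    {"tx": 0,"ty": 0,"tz": -2,"yaw": 0,"claw": 5.6},
    {"tx": 0,"ty": 0,"tz": -1,"yaw": 0,"claw": 5.6},
    {"tx": 0,"ty": 0,"tz": -0.5,"yaw": 0,"claw": 5.6},
    {"tx": 0,"ty": 0,"tz": -0.3,"yaw": 0,"claw": 5.6},
    {"tx": 0,"ty": 0,"tz": -0.2,"yaw": 0,"claw": 5.6},
    {"tx": 0,"ty": 0,"tz": -0.1,"yaw": 0,"claw": 5.6},
    {"tx": 0,"ty": 0,"tz": -0.1,"yaw": 0,"claw": 5.6},
    {"tx": 0,"ty": 0,"tz": 0,"yaw": 0,"claw": 5.6},
    {"tx": 0,"ty": 0,"tz": 0,"yaw": 0,"claw": 5.6}
  ]
}}

```text
time_s: 31.6
position: [0.4796, 0.1036, 0.0498]
tool_rot: [[-1.0, 0.02, 0.001], [0.02, 1.0, -0.0], [-0.001, -0.0, -1.0]]
ft_force: [-1.0, 1.6, 4.0]
grip_width: 0.0617
gripper_force: 40.1
```

Contact. Release and lift clear.

{"method": "servo_tool", "body": {
  "steps": [
    {"tx": 0,"ty": 0,"tz": 0,"yaw": 0,"claw": 6.5},
    {"tx": 0,"ty": 0,"tz": 0,"yaw": 0,"claw": 7.2},
    {"tx": 0,"ty": 0,"tz": 0,"yaw": 0,"claw": 7.8},
    {"tx": 0,"ty": 0,"tz": 0,"yaw": 0,"claw": 7.8},
    {"tx": 0,"ty": 0,"tz": 1,"yaw": 0,"claw": 7.8},
    {"tx": 0,"ty": 0,"tz": 3,"yaw": 0,"claw": 7.8},
    {"tx": 0,"ty": 0,"tz": 4,"yaw": 0,"claw": 7.8},
    {"tx": 0,"ty": 0,"tz": 4,"yaw": 0,"claw": 7.8},
    {"tx": 0,"ty": 0,"tz": 4,"yaw": 0,"claw": 7.8},
    {"tx": 0,"ty": 0,"tz": 2,"yaw": 0,"claw": 7.8},
    {"tx": 0,"ty": 0,"tz": 0,"yaw": 0,"claw": 7.8},
    {"tx": 0,"ty": 0,"tz": 0,"yaw": 0,"claw": 7.8},
    {"tx": 0,"ty": 0,"tz": 0,"yaw": 0,"claw": 7.8}
  ]
}}

```text
time_s: 32.9
position: [0.4787, 0.1035, 0.2283]
tool_rot: [[-1.0, 0.02, -0.002], [0.02, 1.0, 0.0], [0.002, 0.0, -1.0]]
ft_force: [0.5, -0.2, 0.8]
grip_width: 0.0778
gripper_force: 0.0
```

```bash
python3 - <<'E'
from h import *
im,W,d,o=snap("w15")
print(o["position"])
print("L",ring(im,W,d,(.4796,.1033),.068,.031),"M",ring(im,W,d,(.5474,.2806),.056,.0255),"S",ring(im,W,d,(.6105,-.0866),.044,.02))
E
```

```text
[0.47881011 0.10352794 0.22823843]
L (603, array([0.47915448, 0.10313512])) M (351, array([0.54784876, 0.27909458])) S (212, array([ 0.61046428, -0.08626771]))
```

View pics/w15.png

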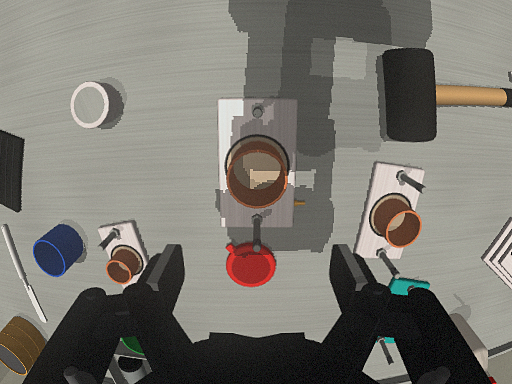

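All three rings stand centred on their own plates: large (257,173), middle (395,222), small (123,262). The cap, mallet and decoys have not moved, so I'll hand in.

```bash
python3 -c "
from rig import env
print(env.close_job())"
```

```text
the job is handed in; nothing more can be done
None
```

The job is handed in: all three copper rings stand upright on their own base plates, each within about 2 mm of the middle by the last camera look, using about 33 s of the 125 s allowed.

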